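# Find the hidden finger notch of a fan case and release its lid

## Task

Open the wooden fan case by its hidden catch: touch a fingertip down on either end of the ledge along its front, run it lightly along the ledge until you find the finger notch, and press the wooden tongue inside the notch fully down so that the lid pops ajar and stays so, then move clear. Do not touch the lid itself and do not force anything; leave the jars, bottle, cup and other things around the case where they stand, and pick nothing up.

Things in the scene. Friction and masses are not known exactly. Their poses are not given: they have to be found in the camera images.
- case: Low wooden fan case fixed to the table: 330 mm long (its y), 174 mm deep (its x, -90 to +84 mm), 50 mm high. Origin on the table top under it; z up; -x is its front. Along the front runs the ledge (x -90 to -58 mm); behind it come a fixed wall 8 mm thick and 46 mm high (to x = -50 mm), a 3 mm gap and, from x = -47 mm, the lid, flush with the ledge.
- ledge_mid (a point): Middle of the ledge's top, 50 mm above the table; axes as the case's, y along the ledge. The ledge is a flat strip 32 mm wide, 330 mm long (y -165 to +165 mm). Its 45 mm end stretches (|y| 120 to 165 mm) are always solid; between them lie five 48 mm inlay blocks (centres y = -96, -48, 0, 48, 96 mm), four solid and flush, one the notch. Rigid: keep presses under 40 N.
- ledge_end (a point): Middle of the top of the ledge's +y end stretch (the -y one mirrors it). The notch is one of the five inlay places, a different one each time, not reported: feel for it (or see it). It is 48 mm long, as wide as the ledge, open to the front, bounded behind by the fixed wall; its floor, the top of the tongue, is 12 mm below the ledge.
- tongue (a joint): How far the tongue in the notch is pressed down: 0 (up, 12 mm below the ledge) to 0.008 m (fully down, 20 mm below the ledge, where it meets a felt-padded stop that yields 1 mm per 13 N or so). It covers the notch floor (45 x 29 mm), yields to a press of about 8 N, has no return spring and stays where it is left.
- lid (a joint): Opening angle of the lid: 0 closed and flush with the ledge, about 0.25 rad when the tongue is fully down. The lid (118 x 330 x 8 mm) is hinged along the back of the case; the tongue raises it as it goes down (31 rad per m), so its front edge ends about 30 mm above the ledge, 15 mm behind the ledge's back edge.
- paint_jar: Loose clear jar with a white cap, 42 mm across, 52 mm tall, standing in front of the case; origin under its base. Leave alone.
- varnish_jar: Loose amber jar with a black cap, 50 mm across, 60 mm tall, in front of the case; origin under its base. Leave alone.
- stamp_block: Loose wooden stamp block 45 x 30 x 35 mm in front of the case; origin under its base. Leave alone.
- glue_bottle: Loose white bottle, 44 mm across, 105 mm tall, at the +y end of the case; origin under its base. Leave alone.
- tape_roll: Loose cardboard ring 64 mm across, 18 mm tall, at the -y end of the case; origin under its centre. Leave alone.
- paint_cup: Loose white cup, 68 mm across, 70 mm tall, behind the case; origin under its base. Leave alone.
- folded_fan: Loose black folded fan, 22 x 215 mm and up to 24 mm tall, lying behind the case; origin under its middle, y along it. Leave alone.
Not all that is in view belongs to the job. Leave any green or yellow look-alike of the part that bears tongue alone.

How it is judged:
On the way, in this order (a step that is already met when the one before it is completed fails the run):
1. a fingertip touches an end stretch of the ledge (z of the grasp point in the frame of case between 0.035 and 0.1 m and horizontal distance between the grasp point and ledge_mid below 0.21 m and contact force between the fingers and case above 0.3 N), for 0.02 s.
2. the fingertip feels along the inlay blocks between the end stretches, before the tongue is pressed (z of the grasp point in the frame of case between 0.035 and 0.1 m and horizontal distance between the grasp point and ledge_mid below 0.21 m and contact force between the fingers and anything else above 0.3 N and contact force between the fingers and case below 0.1 N and value of joint tongue below 0.002 m), for 0.02 s.
3. the tongue is pressed fully down by the fingertip inside the notch (z of the grasp point in the frame of case between 0.035 and 0.1 m and horizontal distance between the grasp point and ledge_mid below 0.21 m and value of joint tongue above 0.0065 m and contact force between the fingers and anything else above 0.3 N), for 0.05 s.
At the end, for the whole second after the job is handed in: The tongue stays down (at least 6.5 of its 8 mm), the lid stands ajar (over 0.19 rad) and still, and each bystander is within 20 mm of where it stood (value of joint tongue above 0.0065 m and value of joint lid above 0.19 rad and velocity of joint lid between -0.05 and 0.05 rad/s and distance of each of paint_jar, varnish_jar, glue_bottle, tape_roll, paint_cup, folded_fan, stamp_block from where it was at the start of the episode below 0.02 m); the robot touches nothing.
It fails at once if the lid is touched (over 1 N) (contact force between any of the fingers, the arm and lid above 1 N).
It fails at once if the fingers force something (over 60 N) (contact force between the fingers and anything else above 60 N).
It fails at once if a bystander is lifted, carried or pushed over 20 mm (distance of any of paint_jar, varnish_jar, glue_bottle, tape_roll, paint_cup, folded_fan, stamp_block from where it was at the start of the episode above 0.02 m).
It also fails if it takes over 67 s, if anything falls off the work surface, if the arm or the gripper's body presses on something with over 40 N, if the wrist force passes 120 N, or if a joint passes its speed limit or range.

## Robot

A 6-joint arm with a two-finger parallel gripper is mounted at the origin on the work surface. World frame = base frame: x ahead of the robot, y to its left, z up, the work surface at z = 0. Lengths are in m, angles in rad, forces in N, time in s.
With the tool pointing down it reaches from about 0.35 to 0.8 m from the base axis. Payload 7.3 kg.
Tool frame: the origin (TCP) lies between the finger pads; the fingertips stand 25 mm ahead of it and the grasp point (between the pads) lies 6 mm ahead of it (r.tip_extent is the distance from the TCP to the fingertips, in m); z points along the fingers, y is the line along which they close (so a half turn about z gives the same grasp; the last joint's range is limited). The gripper opens to 85 mm and grips with 20 to 120 N. Pads are 22 mm wide; open, the fingers measure 114 mm over their backs; the gripper's body (76 mm by 85 mm) begins 54 mm behind the grasp point. The pads swing forward as they close: fully open they stand 13 mm farther back than shut.
Start: joints at [-0.146, 0.342, 1.524, -0, 1.275, -0.146], TCP at [0.525, 0, 0.256] pointing down, gripper open.
Joint ranges: [-2.53, 2.53], [-0.77, 2.02], [0.04, 2.7], [-1, 4.14], [0.28, 2.66], [-3.11, 3.11]. Speed limits (rad/s): [2.57, 2.57, 3.14, 3.14, 3.14, 3.14].

## Interface

Orientations are given as a unit quaternion [x, y, z, w].
In Python, from workcell import r, command_gripper, optics gives the robot as it stands. The module is installed in compiled form; this text tells all that it offers. Calls block until the motion is done:
- r.reach(position, orientation): joint-space move of the TCP to a pose.
- r.move_straight(position, orientation=None, speed=0.15, max_force=None): straight line of the TCP; orientation=None keeps the orientation; speed is the mean speed in m/s. With max_force (N) it stops when the force on the tool has changed by that much, and returns True; else False.
- r.movej(angles): joint-space move.
- command_gripper(opening, force=None): finger opening in m; force is the grip in N (None keeps the last); returns when the fingers have stopped.
- r.hold(seconds).
- r.solve_ik(position, orientation): joint angles nearest the present ones, or None.
- r.read_state(): the state.
- optics.get_image(name): name is "scene" or "side" or "wrist"; returns (picture, depth): 480x640x3 uint8, red, green, blue; 480x640 float32, m along the optical axis (not along the pixel's ray), 0 where there is no reading.
- optics.camera_model(name): a dict with "K" (3x3 intrinsics, pixels), "R" (3x3) and "t" (3): a world point X has camera coordinates R X + t; the wrist camera has in their place "tool_from_camera" (4x4, takes a point from camera to tool coordinates, whose origin is the TCP and whose axes are the flange's). Camera axes: x right, y down, z forward; pixel columns grow to the right and rows downward; lengths in m; the calibration is good to about 2 mm. The wrist camera is an equidistant fisheye: a pixel r from the principal point sees the ray r / f radians off the axis. A picture is of the moment at which its call begins: read the wrist's pose just before it. camera_model takes no time and is no camera call.
A pose or a line that the arm cannot do raises r.PlanningError and nothing moves.
- r.finish_job(): hands the job in; it is judged then, once.
The state is a dict: "time_s": time; "joint_positions": joint angles; "dq": joint speeds; "tau": joint torques, N m; "eef_pos": TCP position; "eef_rot": TCP orientation; "contact_force": force on the tool from outside, world axes, zero at the start; "torque": the same for the moment, N m; "grip_width": finger opening in m; "grip_force": force on a finger pad.
Only numpy, scipy, OpenCV 4.12 (cv2) and the standard library are available. Lean on these libraries where they do the work, as an engineer would, in place of code of your own. Each camera call takes 0.05 s, during which the arm holds its last target. There are 200 camera calls.

## Working session

There is one attempt and no reset: what is moved stays moved. The work goes in short steps, each a Python script; the robot and the scene stay as the last script left them, time stands still between calls to the robot, and variables do not carry over. Pictures are saved under pics/ and viewed, at most 10 in all, crops included, and the job is handed in when it is done.

```bash
mkdir -p pics; python3 - <<'E'
from workcell import r, command_gripper, optics
import cv2, numpy as np
for n in ("scene","side"):
    im,d=optics.get_image(n); cv2.imwrite(f"pics/{n}0.png",im[...,::-1]); np.save(f"pics/{n}0.npy",d)
    m=optics.camera_model(n); print(n,m["K"].tolist(),m["R"].tolist(),m["t"].tolist())
s=r.read_state(); print(s["time_s"],s["eef_pos"],s["eef_rot"],s["contact_force"],s["grip_width"],r.tip_extent)
E
```

```text
scene [[566.4136003690177, 0.0, 322.4606743192679], [0.0, 566.4136003690177, 236.25007863613388], [0.0, 0.0, 1.0]] [[-0.25395452404662827, 0.9671697575729418, -0.009474162366506686], [0.5769013400835672, 0.14360313859841073, -0.8040914017662855], [-0.7763323666613642, -0.2096683061909503, -0.5944301959464904]] [0.12171625590233061, -0.28491588786526845, 1.6306147093381012]
side [[434.89976036798515, 0.0, 318.0035925600003], [0.0, 434.89976036798515, 241.05930157864302], [0.0, 0.0, 1.0]] [[0.8660818732201847, -0.4998018117556692, 0.010016878014971994], [-0.36932834265916314, -0.6532377401629279, -0.6609667390538398], [0.33689577644733376, 0.5687517945400979, -0.7503483404521972]] [-0.4785093614278662, 0.272185474916455, 0.6205932823724467]
0.1 [5.24683389e-01 5.68681719e-05 2.55702091e-01] [ 7.07115487e-01  7.07097757e-01 -4.06545074e-04 -5.34183619e-04] [0.73930582 0.03911639 0.63879021] 0.0854017320673973 0.025
```

View pics/scene0.png

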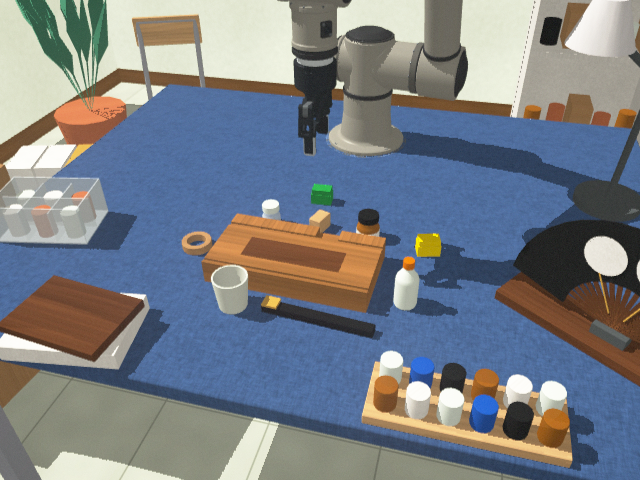

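View pics/side0.png

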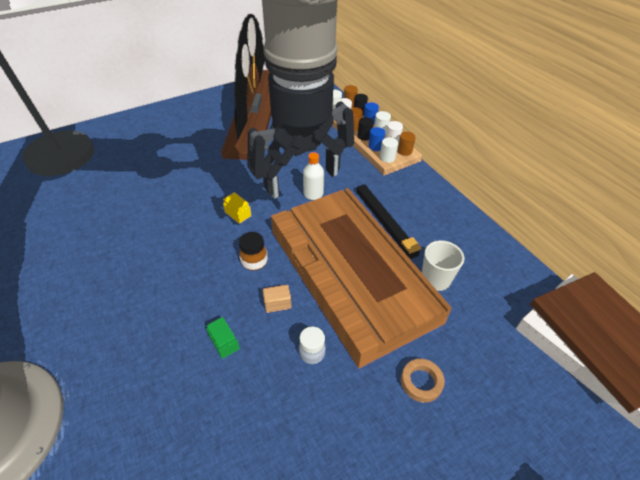

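The side view shows the case with its front ledge running from (272,213) to (360,357), and what looks like a notch near (305,252). I'll enlarge both views.

```bash
python3 - <<'E'
import cv2
a=cv2.imread("pics/side0.png")[180:370,255:455]; cv2.imwrite("pics/sidec.png",cv2.resize(a,None,fx=3.1,fy=3.1,interpolation=cv2.INTER_CUBIC))
E
```

```text
(no output)
```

View pics/sidec.png

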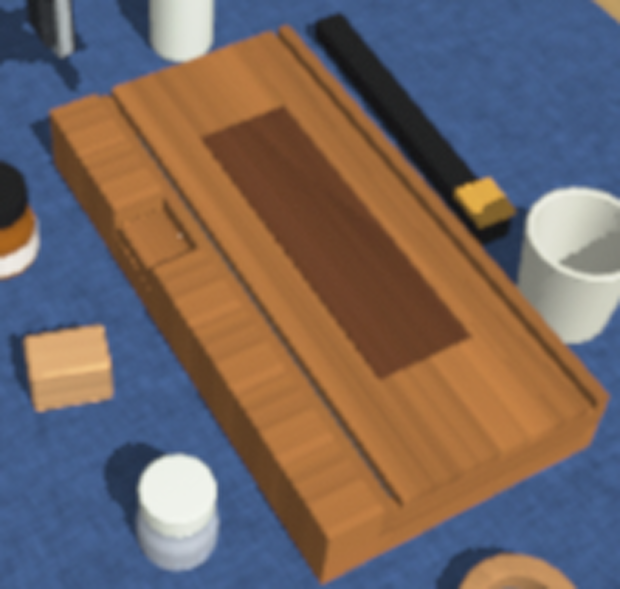

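The crop shows the notch at crop (155,232), which is side-view pixel (305,255), nearer the +y end of the ledge. I'll get the case pose and notch from depth.

```bash
cat > h.py <<'E'
import numpy as np, cv2
from workcell import r, command_gripper, optics
def cloud(n,d):
    m=optics.camera_model(n);K=m["K"];v,u=np.mgrid[0:480,0:640]
    P=np.stack([(u-K[0][2])/K[0][0]*d,(v-K[1][2])/K[1][1]*d,d],-1)
    return (P-np.array(m["t"]))@np.array(m["R"])   # R^T (Xc - t)
E
python3 - <<'E'
from h import *
for n in ("side","scene"):
    d=np.load(f"pics/{n}0.npy");P=cloud(n,d)
    m=((P[...,2]>.044)&(P[...,2]<.056)&(d>0)).astype(np.uint8)
    k,l,st,c=cv2.connectedComponentsWithStats(m)
    i=1+np.argmax(st[1:,4]); Q=P[l==i]
    rect=cv2.minAreaRect(Q[:,:2].astype(np.float32)*1000); print(n,rect,st[i],Q[:,2].mean())
    print(cv2.boxPoints(rect).round(1).tolist(), "table z",np.median(P[200:470,100:500,2]))
    b=cv2.boxPoints(rect)/1000; L=rect[1]
    # long axis -> y
    e=b[1]-b[0]; f=b[2]-b[1]; e=e if np.linalg.norm(e)>np.linalg.norm(f) else f
    e/=np.linalg.norm(e); e=e if e[1]>0 else -e; ax=np.array([e[1],-e[0]])
    mid=b.mean(0)+ -ax*.0  # centre of footprint: case x=-3mm
    o=mid+ax*.003; print("origin",o,"yaw",np.arctan2(-e[0],e[1]))
    D=P[...,:2]-o; x=D@ax; y=D@e
    N=(d>0)&(x>-.088)&(x<-.060)&(abs(y)<.163)
    for yy in np.arange(-.16,.16,.012):
        s=N&(y>yy)&(y<yy+.012); 
        if s.sum(): print(round(yy+.006,3),s.sum(),np.percentile(P[s][:,2],[10,50,90]).round(4))
    for name,lo,hi in (("objs",.015,.2),):
        m=((P[...,2]>lo)&(P[...,2]<hi)&(d>0)&(x<-.1)&(x>-.25)&(abs(y)<.25)).astype(np.uint8)
        k,l,st,c=cv2.connectedComponentsWithStats(m)
        for j in range(1,k):
            if st[j,4]>60: print("obj case x",np.percentile(x[l==j],[2,98]).round(3),"y",np.percentile(y[l==j],[2,98]).round(3),"zmax",P[l==j][:,2].max().round(3))
E
```

```text
side ((611.2109375, -24.003997802734375), (331.82861328125, 176.26275634765625), 88.26190948486328) [  271   188   181   168 13942] 0.04917579260810678
[[518.0999755859375, -187.1999969482422], [694.2999877929688, -192.5], [704.2999877929688, 139.1999969482422], [528.2000122070312, 144.5]] table z -0.00013378024232114542
origin [ 0.61420953 -0.02409499] yaw -0.030335195
-0.154 129 [0.0482 0.0496 0.051 ]
-0.142 124 [0.048  0.0495 0.0507]
-0.13 124 [0.048  0.0495 0.0506]
-0.118 119 [0.0484 0.0495 0.0507]
-0.106 112 [0.0483 0.0495 0.0505]
-0.094 115 [0.048  0.0495 0.0504]
-0.082 110 [0.0484 0.0495 0.0509]
-0.07 98 [0.0482 0.0495 0.0505]
-0.058 107 [0.048  0.0495 0.0505]
-0.046 99 [0.048  0.0494 0.0512]
-0.034 109 [0.0482 0.0494 0.1412]
-0.022 836 [0.0506 0.4336 0.4788]
-0.01 1194 [0.3636 0.4275 0.4784]
0.002 334 [0.0491 0.3246 0.403 ]
0.014 340 [0.0488 0.3148 0.3372]
0.026 27 [0.0484 0.0496 0.0508]
0.038 78 [0.0363 0.0374 0.0383]
0.05 77 [0.0362 0.0372 0.0385]
0.062 77 [0.036  0.037  0.0387]
0.074 134 [0.037  0.0469 0.0503]
0.086 73 [0.0479 0.0494 0.051 ]
0.098 71 [0.0477 0.0491 0.0505]
[... 1352 characters left out ...]
 0.5031]
0.026 195 [-0.7499  0.3127  0.503 ]
0.038 328 [-0.7455  0.368   0.5019]
0.05 809 [0.3609 0.4265 0.4923]
0.062 281 [-0.749   0.4267  0.4913]
0.074 111 [-0.7526  0.0496  0.5081]
0.086 97 [-0.7534  0.0477  0.0509]
0.098 82 [-0.7531  0.0466  0.0499]
0.11 88 [-0.7528  0.0475  0.0502]
0.122 85 [-0.7539  0.0473  0.0501]
0.134 84 [-0.7542  0.0466  0.0502]
0.146 84 [-0.7534  0.0475  0.05  ]
0.158 81 [-0.755   0.0467  0.0498]
obj case x [-0.25 -0.24] y [-0.042  0.002] zmax 0.04
obj case x [-0.156 -0.122] y [-0.123 -0.086] zmax 0.054
obj case x [-0.168 -0.126] y [0.094 0.139] zmax 0.063
obj case x [-0.172 -0.127] y [-0.012  0.025] zmax 0.037
obj case x [-0.143 -0.109] y [0.224 0.249] zmax 0.04
```

The notch is at case y ≈ +48 mm: depth there reads 12 to 13 mm below the ledge. The case origin is about (0.6146, -0.0225) with yaw -0.030. Next I close the gripper, turn it so the fingers line up along the ledge, and hover over the +y end stretch.

```bash
cat >> h.py <<'E'
O=np.array([.6146,-.0225]); YAW=-.0305
AX=np.array([np.cos(YAW),np.sin(YAW)]); EY=np.array([-np.sin(YAW),np.cos(YAW)])
def W(x,y,z): return np.r_[O+AX*x+EY*y,z]
def C(p): d=np.array(p[:2])-O; return (d@AX*1000).round(1),(d@EY*1000).round(1),round(p[2]*1000,1)
def st(tag=""):
    s=r.read_state(); print(tag,round(s["time_s"],2),C(s["eef_pos"]),"F",np.round(s["contact_force"],2)); return s
E
python3 - <<'E'
from h import *
print(np.array(optics.camera_model("wrist")["tool_from_camera"]).round(3).tolist())
c,s=np.cos(YAW/2),np.sin(YAW/2)
Q=[[c,s,0,0],[-s,c,0,0]]
p=W(-.076,.140,.14)
q0=np.array(r.read_state()["joint_positions"]); S=[r.solve_ik(p,q) for q in Q]; print([None if a is None else np.round(a,2).tolist() for a in S])
i=int(np.argmin([9 if a is None else abs(np.array(a)-q0).max() for a in S])); print(i)
command_gripper(0.0,20)
r.reach(p,Q[i]); np.save("q.npy",Q[i]); print(r.tip_extent); st()
for n in ("side","scene"):
    im,d=optics.get_image(n); cv2.imwrite(f"pics/{n}1.png",im[...,::-1])
E
```

```text
[[-0.001, -0.961, -0.276, 0.07], [1.0, -0.001, 0.0, 0.0], [-0.0, -0.276, 0.961, -0.117], [0.0, 0.0, 0.0, 1.0]]
[[0.08, 0.51, 1.6, -0.0, 1.03, 1.68], [0.08, 0.51, 1.6, -0.0, 1.03, -1.46]]
1
0.025
 2.07 (np.float64(-75.7), np.float64(139.8), np.float64(140.3)) F [0.05 0.28 0.74]
```

View pics/side1.png

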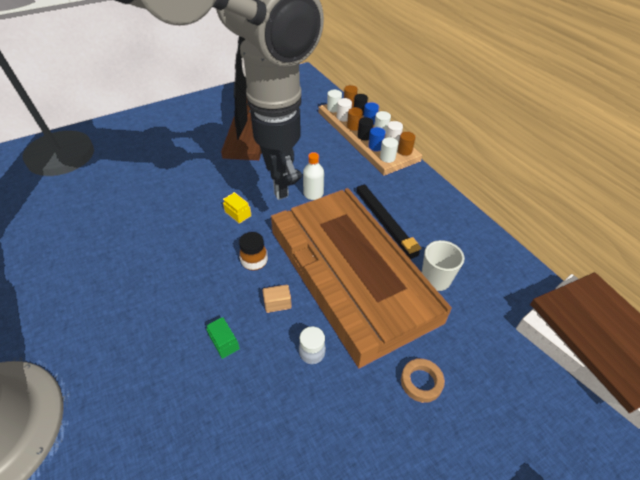

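The shut fingertips at (281,195) hover above the ledge's +y end, clear of the bottle at (313,178). Now a guarded touch down.

```bash
python3 - <<'E'
from h import *
q=np.load("q.npy").tolist()
r.move_straight(W(-.076,.140,.085),q,speed=.1); st("above")
print(r.move_straight(W(-.076,.140,.068),q,speed=.015,max_force=3)); st("touch")
r.hold(.15); st("held")
E
```

```text
above 2.87 (np.float64(-75.6), np.float64(140.0), np.float64(85.4)) F [-0.63  0.03  0.39]
True
touch 3.58 (np.float64(-76.0), np.float64(140.0), np.float64(75.1)) F [-0.59 -0.56  5.25]
held 3.73 (np.float64(-76.0), np.float64(140.0), np.float64(75.1)) F [-0.47 -0.52  5.17]
```

Contact is at tip height 50.1 mm, as expected. Next I slide along in small steps, watching the force.

```bash
python3 - <<'E'
from h import *
q=np.load("q.npy").tolist()
z=.0748
for y in [.130,.118,.108,.098,.092,.084,.074,.064,.056,.048]:
    hit=r.move_straight(W(-.076,y,z),q,speed=.03,max_force=12); s=st(f"{y} {hit}")
    if hit: break
    f=s["contact_force"][2]
    if y>.07: z+= -.0003 if f<2 else (.0002 if f>7 else 0)
E
```

```text
0.13 False 4.22 (np.float64(-75.7), np.float64(129.6), np.float64(75.1)) F [-0.92  1.01  5.26]
0.118 False 4.77 (np.float64(-75.7), np.float64(117.7), np.float64(75.1)) F [0.98 1.32 4.92]
0.108 False 5.25 (np.float64(-75.7), np.float64(107.7), np.float64(75.1)) F [-0.08  2.13  5.98]
0.098 False 5.73 (np.float64(-75.7), np.float64(97.7), np.float64(75.1)) F [0.13 2.33 5.78]
0.092 False 6.08 (np.float64(-75.7), np.float64(91.7), np.float64(75.1)) F [0.6  1.9  5.93]
0.084 False 6.5 (np.float64(-75.8), np.float64(83.7), np.float64(75.1)) F [0.51 2.27 6.41]
0.074 False 6.98 (np.float64(-75.7), np.float64(73.7), np.float64(75.1)) F [-0.42  1.99  5.83]
0.064 False 7.47 (np.float64(-76.4), np.float64(63.6), np.float64(74.3)) F [-1.04  0.69 -0.31]
0.056 False 7.88 (np.float64(-76.0), np.float64(55.8), np.float64(74.8)) F [0.22 0.8  0.26]
0.048 False 8.3 (np.float64(-76.0), np.float64(47.8), np.float64(74.8)) F [-0.21 -0.21 -0.07]
```

The force vanishes inside the notch, as it should. Now I press the tongue.

```bash
python3 - <<'E'
from h import *
q=np.load("q.npy").tolist()
print(r.move_straight(W(-.076,.048,.058),q,speed=.015,max_force=4)); s=st("tongue")
z=.0605
while z>.0522:
    h=r.move_straight(W(-.076,.048,z),q,speed=.015,max_force=25); s=st(f"{z:.4f} {h}")
    if h or s["contact_force"][2]>20: break
    z-=.001
r.hold(.3); st("end")
im,d=optics.get_image("side"); cv2.imwrite("pics/side2.png",im[...,::-1])
E
```

```text
True
tongue 9.08 (np.float64(-76.1), np.float64(48.0), np.float64(62.5)) F [0.76 0.51 2.43]
0.0605 False 9.36 (np.float64(-76.1), np.float64(48.0), np.float64(60.8)) F [-1.4  -0.32  4.94]
0.0595 False 9.61 (np.float64(-76.0), np.float64(48.0), np.float64(59.9)) F [-0.98  0.4   6.5 ]
0.0585 False 9.86 (np.float64(-76.1), np.float64(48.0), np.float64(59.0)) F [-1.53 -0.14  6.65]
0.0575 False 10.11 (np.float64(-76.1), np.float64(48.0), np.float64(58.0)) F [-1.42  0.01  6.7 ]
0.0565 False 10.36 (np.float64(-76.0), np.float64(48.0), np.float64(57.0)) F [-1.63  0.62  6.66]
0.0555 False 10.61 (np.float64(-76.1), np.float64(48.0), np.float64(56.0)) F [-2.03 -0.39  7.04]
0.0545 False 10.86 (np.float64(-76.0), np.float64(48.0), np.float64(55.0)) F [-1.77  0.15  7.24]
0.0535 False 11.11 (np.float64(-76.0), np.float64(48.0), np.float64(54.9)) F [-4.34  0.17 16.29]
0.0525 False 11.36 (np.float64(-76.0), np.float64(48.0), np.float64(54.8)) F [-7.98  0.7  24.37]
end 11.66 (np.float64(-76.0), np.float64(48.0), np.float64(54.8)) F [-7.81 -0.   23.98]
```

View pics/side2.png

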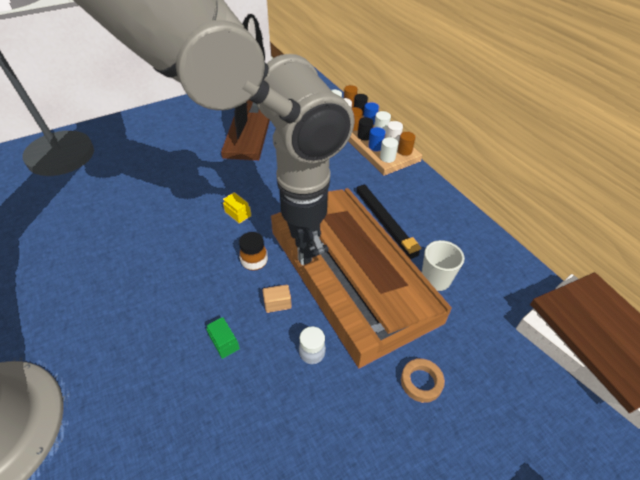

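The tongue is on its stop (force climbs at 20 mm depth) and the lid stands ajar behind the fingers. I lift straight up, then back off and check.

```bash
python3 - <<'E'
from h import *
q=np.load("q.npy").tolist()
r.move_straight(W(-.076,.048,.16),q,speed=.05); st("up")
r.move_straight(W(-.16,.048,.25),q,speed=.12); r.hold(.5); st("clear")
im,d=optics.get_image("side"); cv2.imwrite("pics/side3.png",im[...,::-1]); P=cloud("side",d)
D=P[...,:2]-O; x=D@AX; y=D@EY
for a,b in ((-.085,-.063),(-.042,-.03),(.05,.07)):
    m=(d>0)&(x>a)&(x<b)&(P[...,2]<.12)
    for lo,hi in ((.034,.062),(-.15,-.06)): 
        k=m&(y>lo)&(y<hi); print(a,lo,k.sum(),np.median(P[k][:,2]) if k.any() else None)
E
```

```text
up 14.01 (np.float64(-76.1), np.float64(48.0), np.float64(159.8)) F [0.29 0.01 0.19]
clear 15.68 (np.float64(-160.0), np.float64(48.0), np.float64(249.9)) F [0.32 1.33 0.15]
-0.085 0.034 131 0.02929457983178681
-0.085 -0.15 684 0.049532288395166005
-0.042 0.034 87 0.07659739605800164
-0.042 -0.15 426 0.07684096067398513
0.05 0.034 99 0.053031103031369514
0.05 -0.15 432 0.05308907981835528
```

View pics/side3.png

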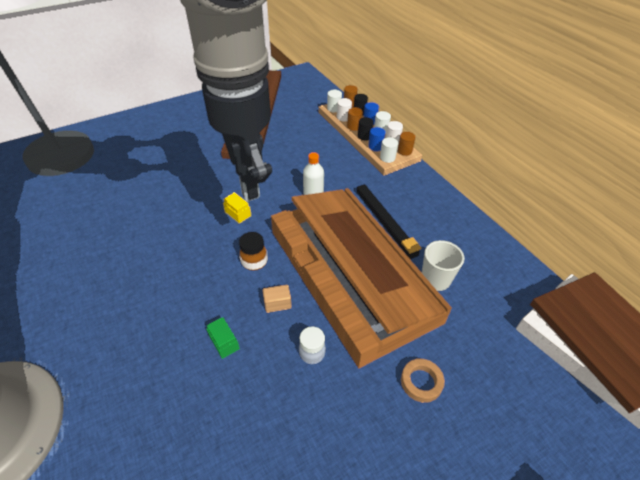

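The tongue sits at 29 mm (fully down), the lid's front edge is at about 77 mm, and every bystander is where it stood, so I'm handing in.

```bash
python3 -c "
from workcell import r
print(r.finish_job())"
```

```text
the job is handed in; nothing more can be done
None
```

The job is handed in, result not reported back: I felt along the ledge from its +y end, found the notch at y = +48 mm and pressed the tongue fully down; the lid stayed ajar, no bystander moved visibly, and the arm is clear.

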